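# Stow the trimming tool and click the case shut

## Robot

A 6-joint arm with a two-finger parallel gripper is mounted at the origin on the work surface. World frame = base frame: x ahead of the robot, y to its left, z up, the work surface at z = 0. Lengths are in m, angles in degrees, forces in N, time in s.
With the tool pointing down it reaches from about 0.4 to 0.825 m from the base axis. Payload 7 kg.
Tool frame: the origin (TCP) lies at the very end of the fingers, on their centre line; the grasp point (between the pads) lies 19 mm behind it; z points along the fingers, y is the line along which they close (so a half turn about z gives the same grasp; the last joint's range is limited). The gripper opens to 88 mm and grips with 3 to 60 N. Pads are 19 mm wide; open, the fingers measure 130 mm over their backs; the gripper's body (78 mm by 193 mm) begins 47 mm behind the grasp point.
Start: joints at [84.46, 20.546, 0.682, 0, -70.136, -16.507], TCP at [0.253, 0.626, 0.227] pointing down, gripper open.
Joint ranges: [-176.03, 176.03], [-82.01, 121.73], [-58.28, 71.71], [-173.87, 95.51], [-174.79, -0.11], [-173.66, 173.66]. Speed limits (degrees/s): [136.94, 136.94, 172.46, 180, 180, 180].

## Interface

Orientations are given as [roll, pitch, yaw] about the fixed x, y, z axes, in that order (R = Rz(yaw) Ry(pitch) Rx(roll)).
In Python, from plant import ctrl gives the robot as it stands.
- The arm moves only by the tool carry_out, never from a script. Its argument "deltas" is a list that holds one entry, the list of rows, each a list of 5 numbers: the shift along the tool's x, y, z scaled (see below), then the turn about the tool's z scaled (see below), then the opening, from -1 (shut) to 1 (fully open). A call has 1 to 5 rows; each row is the pose to reach, as a shift and turn from the pose commanded when the call began, along the tool's axes at that moment, turning the shorter way round; what a row does not reach only later rows make up. The controller multiplies each number of a shift by 20 cm and each number of a turn by 2 pi rad. A row lasts 1/10 s, in which the tool goes at most 50 mm and 8.59 degrees, less where a joint would pass 70% of its speed; a pose out of reach is approached as far as the arm can. A call with a number of a shift or a turn outside -1 to 1 is refused whole. A call with a gripper value outside its range is refused whole. The fingers move at their own pace and stop on an object; the grip force is fixed at half the most. Time passes only in rows, so rows that repeat a pose let the fingers close. It gives the time, the measured TCP pose, the force, the opening and the grip force at its end, in the units of the state.
- ctrl.get_obs(): the state, without advancing time (a new reading comes with each control period).
- ctrl.snapshot(name): name is "scene" or "top" or "wrist"; returns a dict with "color" (384x512x3 uint8, red, green, blue), "camera_matrix" (3x3 intrinsics, pixels), "R" (3x3) and "t" (3): a world point X has camera coordinates R X + t. Camera axes: x right, y down, z forward; pixel columns grow to the right and rows downward; lengths in m; the calibration is good to about 2 mm. A picture is of the moment at which its call begins. There is no depth.
- ctrl.close_job(): hands the job in; it is judged then, once.
Trained networks look in a picture, given as the dict that the camera call returned (one of the last four; its "shot" number tells which), for a name from the list of things; names that differ only in an ending like _2 or _b are one class to them, and where a whole thing is asked for, a point or a joint stands for the part that bears it (a point fixed in the world has none). Each returns a list of dicts, best first, with "p" (0 to 1); they miss things now and then, are a little off and sometimes report something else, mostly with a low value. They report only what shows in the picture. A call takes as long as a camera call. They do not tell look-alikes from the thing itself.
- ctrl.search_frame(picture, name): "centre" ([column, row] in pixels, amid what is visible of it).
- ctrl.silhouettes(picture, name): "mask" (384x512 bool, what is visible of it) and "centre" ([column, row] in pixels, amid what is visible of it).
- ctrl.spot_point(picture, name): "centre" ([column, row] in pixels: a listed point, or the origin of a listed thing).
The state is a dict: "clock": time; "joint_pos": joint angles; "qvel": joint speeds; "tau": joint torques, N m; "tool_pos": TCP position; "orientation": TCP orientation; "force": force on the tool from outside, world axes, zero at the start; "moment": the same for the moment, N m; "opening": finger opening in m; "gripper_force": force on a finger pad.
Only numpy, scipy, OpenCV 4.12 (cv2) and the standard library are available. Lean on these libraries where they do the work, as an engineer would, in place of code of your own. Each camera call takes 0.05 s, during which the arm holds its last target. There are 200 camera calls.

## Task

Lay the loop-ended trimming tool in the empty front lane of the wooden tool case and let go of it, then swing the sprung lid down and press the thumb ledge at its front edge until the spring catch clicks and the lid stays shut by itself. Never push on the lid with more than 25 N, and do not disturb the other things on the bench.

Things in the scene. Friction and masses are not known exactly. Their poses are not given: they have to be found in the camera images.
- trimmer_center (a point): Trimming tool on the bench, 60 g: pale wooden handle 90 mm long (its x), 18 mm wide (y), 20 mm high, then a brass ferrule and at its +x end an open steel wire loop 32 mm wide. The point is the handle's middle, 10 mm above the bench; the loop's tip is 100 mm from it, the plain end 45 mm. Brush and paddle lie beside it about 100 mm apart, in any order, all roughly along world x.
- case: Plywood tool case, fixed: 150 mm deep (x), 220 mm wide (y), 50 mm high, walls and floor 5 mm. Origin: centre of its underside; front with the catch at -x, lid hinge at +x. A divider 35 mm high stands along y at x = +22 mm; behind it is the rear lane with two tools in it, before it the empty front lane.
- front_tray (a point): Centre of the floor of the empty front lane, 5 mm above the bench. The lane is 90 mm in x, 210 mm in y and 45 mm deep. Axes as the case.
- hinge (a point): Middle of the lid's hinge axis, which runs along the case's y, 50 mm above the bench and 78 mm behind the case's centre. Axes as the case. The lid: a board 6 mm thick, 236 mm wide, reaching 158 mm from this axis, its top face 8 mm above the axis when level; at the middle of its free edge is the thumb ledge.
- ledge (a point): Top of the steel thumb ledge at the middle of the lid's free edge. Ledge 60 mm wide (y), from 158 to 190 mm from the hinge axis, top flush with the lid's. The point is 176 mm from the axis and moves with the lid; its axes are the case's when the lid is level. Under it hangs a steel tongue, 27 mm below the hinge axis when level, which must go down past the catch's nose.
- catch_mount (a point): Point on the case's front face behind the spring catch, 30 mm above the bench, fixed to the case. The catch sticks out 23 mm: a steel nose with a slanted top that yields towards the case, and a hard stop bar under it. Its height was set by hand and varies by 20 mm from case to case (this point does not show it), so the click must be felt.
- case_lid (a joint): Lid angle, rad: 0 level, 1.57 upright; starts 1.5 to 1.75. A hinge spring pushes it open (up to 4 N at the ledge): it flies up if let go early. It clicks and stays somewhere between 0 and 0.14, by the catch's height. Near there the push at the ledge rises to 9 to 14 N within 5 to 8 mm, drops to nearly 0 as the tongue snaps under the nose, and some 5 mm lower meets the hard stop.
- brush: Flat paint-brush: pale wooden handle 14 mm wide, 12 mm high, steel ferrule and a dark bristle block 24 mm wide at its +x end; 150 mm long. Bystander, origin under the middle of the handle.
- paddle: Wooden modelling paddle: 16 mm wide, 12 mm high pale handle with a flat blade 34 mm wide at its +x end; 155 mm long. Bystander, origin under the middle of the handle.
- jar: Glass jar with steel cap, 76 mm across, 110 mm high. Bystander, origin at the centre of its underside.
- bowl: Terracotta bowl, 150 mm across, 70 mm high. Bystander, origin at the centre of its underside.
- mug: White ceramic cup, 76 mm across, 90 mm high. Bystander, origin at the centre of its underside.
Things that resemble listed ones, but are neither listed nor needed, are in the scene too. Leave any blue or orange look-alike of the part that bears trimmer_center alone.

How it is judged:
By the outcome, as a careful person would: the job done as asked, in the order asked, and still so for the second after the job is handed in, with the robot touching nothing.
It also fails if it takes over 67 s, if anything falls off the work surface, if the arm or the gripper's body presses on something with over 40 N, if the wrist force passes 120 N, or if a joint passes its speed limit or range.

## Working session

There is one attempt and no reset: what is moved stays moved. The work goes in short steps, Python scripts to look and compute and a tool call to move; the robot and the scene stay as the last step left them, time stands still between calls to the robot, and variables do not carry over. Pictures are saved under pics/ and viewed, at most 10 in all, crops included, and the job is handed in when it is done.

Besides the shell and the picture viewer there is one more tool, called after "Call:" as name(argument=value, ...) on one line, values as JSON. carry_out: Moves the arm, as the interface text tells. Its arguments: {"type":"object","properties":{"deltas":{"type":"array"}},"required":["deltas"]}

```bash
mkdir -p pics; cat > h.py <<'E'
import numpy as np, cv2
from plant import ctrl
def px2w(s,px,z):
    K=np.array(s["camera_matrix"]);R=np.array(s["R"]);t=np.array(s["t"])
    d=R.T@np.linalg.solve(K,[px[0],px[1],1.]);c=-R.T@t
    return c+d*(z-c[2])/d[2]
def w2px(s,X):
    p=np.array(s["camera_matrix"])@(np.array(s["R"])@np.array(X)+np.array(s["t"]));return p[:2]/p[2]
def save(s,n,crop=None,sc=1):
    im=s["color"][...,::-1]
    if crop: im=im[crop[1]:crop[3],crop[0]:crop[2]]
    cv2.imwrite("pics/"+n,cv2.resize(im,None,fx=sc,fy=sc,interpolation=cv2.INTER_CUBIC))
E
python3 - <<'E'
from h import *
a=ctrl.snapshot("top");b=ctrl.snapshot("scene")
save(a,"top.png",sc=1.5);save(b,"scene.png",sc=1.5)
Z=dict(trimmer_center=.01,case=0,front_tray=.005,hinge=.05,catch_mount=.03,brush=0,paddle=0,jar=0,bowl=0,mug=0,ledge=.22)
for s in(a,b):
  for n,z in Z.items():
    print(n,[(round(d["p"],2),np.round(d["centre"]),px2w(s,d["centre"],z).round(3)[:2]) for d in ctrl.spot_point(s,n)[:3]])
print(ctrl.get_obs())
E
```

```text
trimmer_center [(0.8, array([245., 269.]), array([0.347, 0.01 ])), (0.63, array([206., 215.]), array([0.504, 0.126])), (0.49, array([166., 258.]), array([0.38 , 0.241]))]
case [(0.92, array([293., 202.]), array([ 0.543, -0.132]))]
front_tray [(0.84, array([291., 213.]), array([ 0.509, -0.125])), (0.2, array([293., 203.]), array([ 0.539, -0.131]))]
hinge [(0.73, array([296., 175.]), array([ 0.618, -0.134]))]
catch_mount [(0.59, array([300., 155.]), array([ 0.677, -0.148])), (0.57, array([294., 229.]), array([ 0.463, -0.13 ]))]
brush [(0.51, array([140., 212.]), array([0.515, 0.319]))]
paddle [(0.61, array([177., 208.]), array([0.524, 0.211])), (0.55, array([208., 214.]), array([0.506, 0.12 ])), (0.22, array([291., 229.]), array([ 0.463, -0.124]))]
jar [(0.79, array([409., 197.]), array([ 0.557, -0.472]))]
bowl [(0.9, array([240., 126.]), array([0.768, 0.027]))]
mug [(0.67, array([114., 160.]), array([0.667, 0.399]))]
ledge [(0.64, array([298., 156.]), array([ 0.647, -0.128]))]
trimmer_center [(0.72, array([264., 152.]), array([0.352, 0.004])), (0.49, array([308., 178.]), array([0.504,
[... 586 characters left out ...]
]), array([ 0.643, -0.131]))]
{'clock': 1.2, 'joint_pos': array([ 8.44608288e+01,  2.05469503e+01,  6.82766138e-01,  7.88469274e-04,
       -7.01355337e+01, -1.65055582e+01]), 'qvel': array([ 0.04804814,  0.10424932,  0.01096983, -0.00150724, -0.0510658 ,
        0.03150015]), 'tau': array([-8.39644545e-04, -5.82383537e+01,  2.93298662e+01,  7.00290978e+00,
        1.23937614e-02, -1.29215874e-05]), 'tool_pos': array([0.25337769, 0.62562915, 0.22656321]), 'orientation': array([-1.79999519e+02, -6.30833582e-04, -2.20444615e+01]), 'force': array([-0.66904023, -0.04798193, -0.61123645]), 'moment': array([0.00278055, 0.02016512, 0.01926212]), 'gripper_force': 0.0, 'opening': 0.08747656519108865}
```

View pics/top.png

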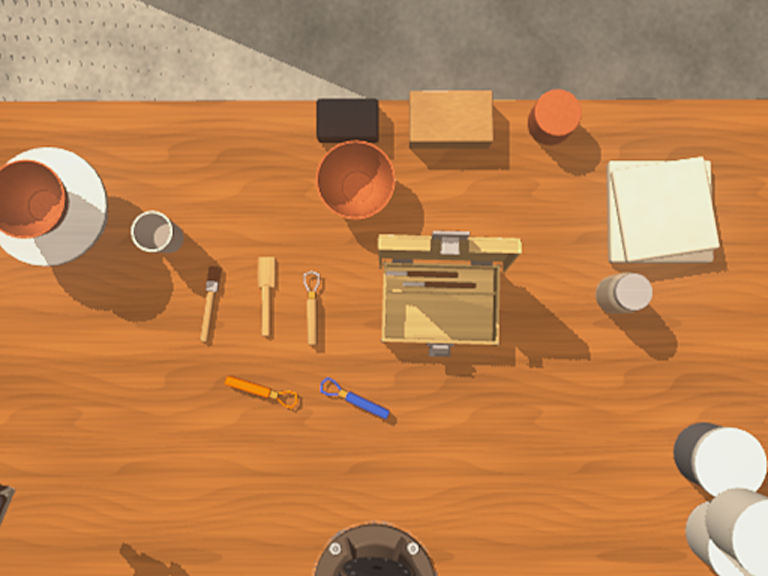

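View pics/scene.png

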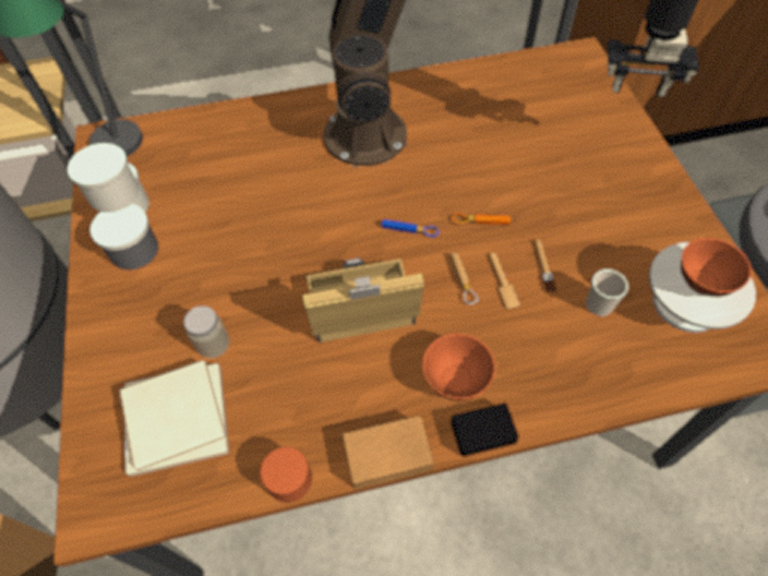

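Candidates for the trimmer (top view pixels): the pale loop tool at (208,212), the orange one at (175,261) and the blue one at (237,265). The paddle at (177,208) and brush at (140,212) are also pale. I choose the pale tool with the wire loop at (208,212), and will check it in a close crop.

```bash
python3 - <<'E'
from h import *
a=ctrl.snapshot("top");b=ctrl.snapshot("scene")
save(a,"crop.png",(195,150,350,240),5)
for s,z in((a,.012),(b,.012)):
  for d in ctrl.silhouettes(s,"trimmer_center")[:4]:
    v,u=np.nonzero(d["mask"]); P=np.array([px2w(s,(x,y),z)[:2] for x,y in zip(u,v)])
    m=P.mean(0);w,V=np.linalg.eigh(np.cov((P-m).T));ax=V[:,1]*np.sign(V[0,1]);l=(P-m)@ax
    print("trim",round(d["p"],2),m.round(3),"yaw",np.degrees(np.arctan2(ax[1],ax[0])).round(1),"ends",(m+ax*l.min()).round(3),(m+ax*l.max()).round(3))
# triangulate ledge
L=[ctrl.spot_point(s,"ledge")[0]["centre"] for s in(a,b)]
Ps=[np.array(s["camera_matrix"])@np.c_[s["R"],s["t"]] for s in(a,b)]
X=cv2.triangulatePoints(Ps[0],Ps[1],*[np.array(l,float).reshape(2,1) for l in L]);print("ledge",(X[:3]/X[3]).ravel().round(3),L)
C=-np.array(a["R"]).T@a["t"];print("topcam",C)
E
```

```text
trim 0.78 [0.378 0.226] yaw 73.0 ends [0.354 0.147] [0.397 0.286]
trim 0.71 [0.349 0.015] yaw 64.5 ends [ 0.328 -0.029] [0.372 0.064]
trim 0.65 [0.516 0.119] yaw 0.1 ends [0.464 0.119] [0.569 0.119]
trim 0.59 [ 0.573 -0.137] yaw -71.7 ends [0.527 0.003] [ 0.628 -0.301]
trim 0.68 [0.354 0.022] yaw 63.6 ends [ 0.327 -0.032] [0.39  0.094]
trim 0.6 [0.382 0.231] yaw 73.0 ends [0.357 0.149] [0.398 0.281]
trim 0.58 [ 0.534 -0.126] yaw 87.9 ends [ 0.529 -0.258] [0.539 0.021]
trim 0.57 [0.514 0.116] yaw 1.0 ends [0.461 0.115] [0.569 0.117]
ledge [ 0.646 -0.13   0.227] [[299.2, 156.6], [243.6, 192.6]]
topcam [ 0.49791452 -0.03709547  1.28620867]
```

View pics/crop.png

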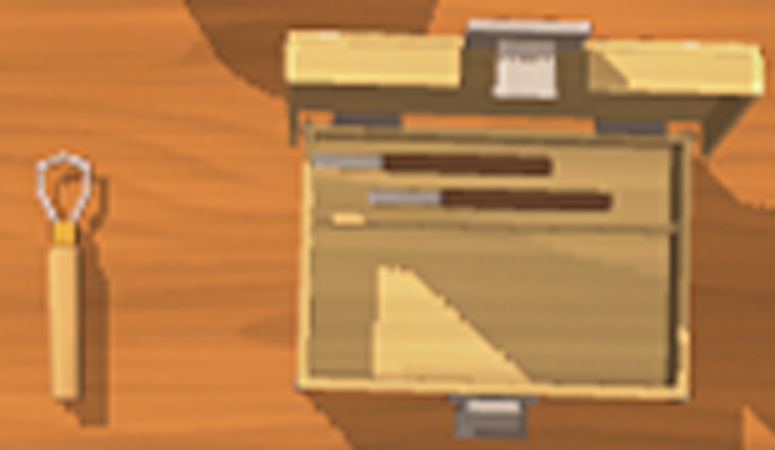

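The crop shows the pale handle from (66,400) to (63,247) with a wire loop at (64,185), so the choice is right. The empty lane lies below the divider at row 225.

```bash
python3 - <<'E'
from h import *
s=ctrl.snapshot("top")
f=lambda u,v,z:px2w(s,(u/5+195-.4,v/5+150-.4),z)
q=dict(h0=f(66,400,.02),h1=f(62.5,247,.02),fl=f(298,388,.05),fr=f(689,398,.05),divl=f(308,222,.035),divr=f(680,230,.035),bl=f(307,125,.05),br=f(688,140,.05))
for k,v in q.items():print(k,v.round(3))
ang=lambda a,b:np.degrees(np.arctan2(*(b-a)[[1,0]])).round(1)
print("trim yaw",ang(q["h0"],q["h1"]),"mid",(q["h0"]+q["h1"])/2,"case yaw",ang(q["fr"],q["fl"])-90,ang(q["divr"],q["divl"])-90,ang(q["br"],q["bl"])-90)
E
```

```text
h0 [0.462 0.118 0.02 ]
h1 [0.551 0.12  0.02 ]
fl [ 0.47  -0.017  0.05 ]
fr [ 0.464 -0.238  0.05 ]
divl [ 0.565 -0.022  0.035]
divr [ 0.56  -0.236  0.035]
bl [ 0.619 -0.022  0.05 ]
br [ 0.61  -0.238  0.05 ]
trim yaw 1.6 mid [0.50671096 0.11927838 0.02      ] case yaw -1.5999999999999943 -1.2999999999999972 -2.4000000000000057
```

Call:
carry_out(deltas=[[[0.9,0.8,0,0,0.15],[0.9,0.8,0,0,0.15],[0.9,0.8,0,0,0.15],[0.9,0.8,0,0,0.15],[0.9,0.8,0,0,0.15]]])

```text
clock: 2.05
tool_pos: [0.3608, 0.4074, 0.2269]
orientation: [-180.0, -0.0, -22.1]
force: [1.1, 0.3, -0.3]
opening: 0.054
gripper_force: 0.0
```

Call:
carry_out(deltas=[[[0.9,0.8,0,0,0.15],[0.9,0.8,0,0,0.15],[0.9,0.8,0,0,0.15],[0.9,0.8,0,0,0.15],[0.9,0.8,0,0,0.15]]])

```text
clock: 2.55
tool_pos: [0.4675, 0.1916, 0.227]
orientation: [-180.0, -0.0, -22.1]
force: [1.3, 0.4, 1.1]
opening: 0.0504
gripper_force: 0.0
```

Call:
carry_out(deltas=[[[0.31,0.26,0.3,-0.064,0.15],[0.31,0.26,0.3,-0.064,0.15],[0.31,0.26,0.3,-0.064,0.15],[0.31,0.26,0.3,-0.064,0.15]]])

```text
clock: 2.95
tool_pos: [0.5047, 0.1208, 0.1655]
orientation: [179.9, 0.1, 0.9]
force: [-0.3, 0.1, -0.5]
opening: 0.0502
gripper_force: 0.0
```

```bash
python3 - <<'E'
from h import *
s=ctrl.snapshot("wrist");save(s,"w1.png")
o=ctrl.get_obs();print(o["tool_pos"],o["orientation"],o["opening"],o["force"])
for d in ctrl.spot_point(s,"trimmer_center")[:3]: print(d["p"],d["centre"],px2w(s,d["centre"],.01))
for d in ctrl.silhouettes(s,"trimmer_center")[:3]:
    v,u=np.nonzero(d["mask"]); P=np.array([px2w(s,(x,y),.02)[:2] for x,y in zip(u,v)])
    m=P.mean(0);w,V=np.linalg.eigh(np.cov((P-m).T));ax=V[:,1]*np.sign(V[0,1]);l=(P-m)@ax
    print(d["p"],m,np.degrees(np.arctan2(ax[1],ax[0])),m+ax*l.min(),m+ax*l.max())
E
```

```text
[0.50505555 0.12185834 0.16646033] [1.79975548e+02 2.06038236e-02 7.65114538e-01] 0.05062203326837171 [-0.54429384  0.1856382   0.6565683 ]
0.79 [256.9, 168.3] [0.5082625  0.11932662 0.01      ]
0.81 [0.36577115 0.16258892] -0.8453092700719127 [0.34803917 0.16285054] [0.38034847 0.16237384]
0.8 [0.52864908 0.12043914] 1.141090096834949 [0.46383442 0.11914814] [0.60457914 0.12195155]
0.65 [ 0.55071859 -0.06015502] 7.155054947974027 [ 0.42602647 -0.07580793] [ 0.65130162 -0.04752858]
```

View pics/w1.png

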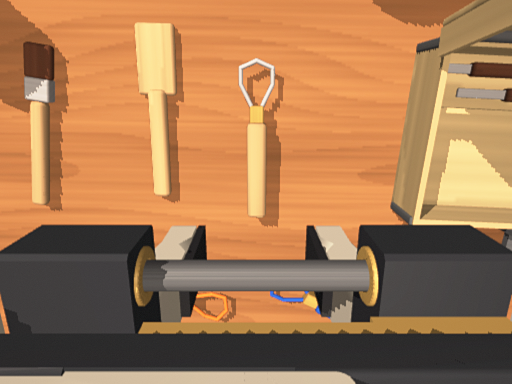

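The wrist view shows the trimmer handle at (257,168), midway between the fingers and along the tool x axis, with the paddle at (160,140) well clear. I go down and grip.

Call:
carry_out(deltas=[[[0.017,0.01,0.25,0,0.15],[0.017,0.01,0.5,0,0.15],[0.017,0.01,0.7,0,0.15],[0.017,0.01,0.78,0,0.15],[0.017,0.01,0.805,0,0.15]]])

```text
clock: 3.6
tool_pos: [0.5074, 0.1211, 0.0042]
orientation: [179.9, 0.1, 1.0]
force: [-0.6, -0.5, 0.8]
opening: 0.05
gripper_force: 0.0
```

Call:
carry_out(deltas=[[[0,0,0,0,0.15],[0,0,0,0,-1],[0,0,0,0,-1],[0,0,0,0,-1],[0,0,0,0,-1]]])

```text
clock: 4.1
tool_pos: [0.5087, 0.1207, 0.0063]
orientation: [-180.0, -0.1, 1.0]
force: [0.4, 0.4, -0.7]
opening: 0.0241
gripper_force: 0.0
```

Call:
carry_out(deltas=[[[0,0,0,0,-1],[0,0,0,0,-1],[0,0,0,0,-1],[0,0,0,0,-1]]])

```text
clock: 4.5
tool_pos: [0.5086, 0.1205, 0.006]
orientation: [-180.0, -0.0, 1.0]
force: [-1.9, -0.3, 7.0]
opening: 0.0177
gripper_force: 30.0
```

Call:
carry_out(deltas=[[[0,0,-0.15,0,-1],[0,0,-0.35,0,-1],[0,0,-0.5,0,-1],[0,0,-0.5,0.1,-1],[0,0,-0.5,0.1,-1]]])

```text
clock: 5.0
tool_pos: [0.5087, 0.1208, 0.1068]
orientation: [-179.9, -0.1, -16.5]
force: [0.6, -0.6, -0.4]
opening: 0.0173
gripper_force: 30.0
```

Call:
carry_out(deltas=[[[0,0,0,0.205,-1],[0,0,0,0.205,-1],[0,0,0,0.205,-1],[0,0,0,0.205,-1],[0,0,0,0.205,-1]]])

```text
clock: 5.5
tool_pos: [0.5081, 0.1203, 0.1053]
orientation: [180.0, 0.0, -59.5]
force: [0.1, -0.3, -0.9]
opening: 0.0179
gripper_force: 30.0
```

Call:
carry_out(deltas=[[[0,0,0,0.09,-1],[0,0,0,0.09,-1],[0,0,0,0.09,-1],[0,0,0,0.09,-1]]])

```text
clock: 5.9
tool_pos: [0.5081, 0.1203, 0.1053]
orientation: [180.0, -0.0, -91.9]
force: [-0.9, 0.3, -0.7]
opening: 0.0179
gripper_force: 30.0
```

Call:
carry_out(deltas=[[[1,0,0,0,-1],[1,0,0,0,-1],[1,0,0,0,-1],[1,0,0,0,-1],[1,0,0,0,-1]]])

```text
clock: 6.4
tool_pos: [0.5014, -0.0842, 0.1052]
orientation: [179.9, -0.0, -91.9]
force: [-0.8, 0.3, -0.9]
opening: 0.018
gripper_force: 30.0
```

```bash
python3 - <<'E'
from h import *
s=ctrl.snapshot("wrist");t=ctrl.snapshot("top")
im=np.hstack([s["color"],t["color"]])[...,::-1]
A=cv2.resize(s["color"],(400,300));B=cv2.resize(t["color"][120:260,220:400],(386,300),interpolation=cv2.INTER_CUBIC)
cv2.imwrite("pics/p1.png",np.hstack([A,B])[...,::-1])
o=ctrl.get_obs();print(o["tool_pos"],o["orientation"])
E
```

```text
[ 0.50240916 -0.08083854  0.10533852] [ 1.79975516e+02  1.84720950e-03 -9.17640859e+01]
```

View pics/p1.png

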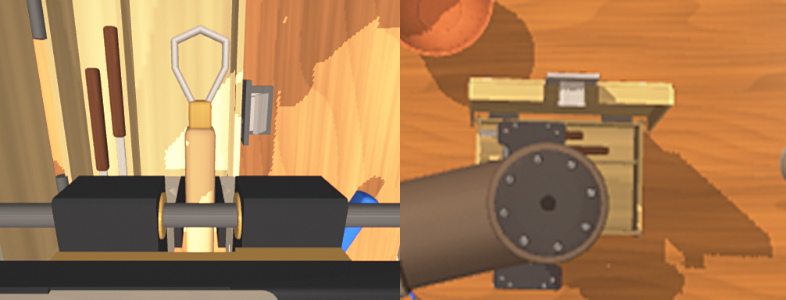

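The trimmer hangs straight in the fingers over the front lane: loop at (200,65) in the wrist view, front wall to its right at column 240. I lower it into the lane.

Call:
carry_out(deltas=[[[0.105,-0.056,0,0,-1],[0.105,-0.056,0.12,0,-1],[0.105,-0.056,0.25,0,-1],[0.105,-0.056,0.37,0,-1],[0.105,-0.056,0.44,0,-1]]])

```text
clock: 7.0
tool_pos: [0.5127, -0.0994, 0.0157]
orientation: [179.9, -0.0, -91.5]
force: [-0.1, -0.5, -0.0]
opening: 0.0178
gripper_force: 30.0
```

Call:
carry_out(deltas=[[[0,0,0.01,0,-1],[0,0,0.02,0,-1],[0,0,0.02,0,-1]]])

```text
clock: 7.3
tool_pos: [0.5141, -0.1001, 0.0141]
orientation: [-179.9, 0.0, -91.5]
force: [-0.3, 0.7, -0.2]
opening: 0.0175
gripper_force: 30.0
```

Call:
carry_out(deltas=[[[0,0,0.009,0,-1],[0,0,0.009,0,-1],[0,0,0.009,0,-0.4],[0,0,0.009,0,-0.4],[0,0,0.009,0,-0.4]]])

```text
clock: 7.8
tool_pos: [0.5136, -0.1008, 0.012]
orientation: [-180.0, 0.0, -91.6]
force: [0.0, -0.3, -0.2]
opening: 0.0262
gripper_force: 0.0
```

Call:
carry_out(deltas=[[[0,0,0,0,-0.4],[0,0,0,0,-0.4],[0,0,-0.05,0,-0.4],[0,0,-0.15,0,-0.4],[0,0,-0.35,0,-0.4]]])

```text
clock: 8.3
tool_pos: [0.5115, -0.1009, 0.0808]
orientation: [179.7, -0.0, -91.6]
force: [0.8, 0.5, -0.7]
opening: 0.0265
gripper_force: 0.0
```

Call:
carry_out(deltas=[[[0,0.15,0,0,-0.4],[0,0.15,-0.2,0,-1],[0,0.15,-0.45,0,-1],[0,0.15,-0.7,0,-1],[0,0.15,-0.97,0,-1]]])

```text
clock: 8.8
tool_pos: [0.4827, -0.1001, 0.2749]
orientation: [-179.9, 0.0, -91.6]
force: [1.4, -0.3, -0.2]
opening: 0.0023
gripper_force: 0.0
```

Call:
carry_out(deltas=[[[0,0,0,-0.115,-1],[0,0,0,-0.115,-1],[0,0,0,-0.115,-1],[0,0,0,-0.115,-1],[0,0,0,-0.115,-1]]])

```text
clock: 9.3
tool_pos: [0.4831, -0.1, 0.2726]
orientation: [-180.0, -0.0, -49.8]
force: [-0.7, -0.2, 0.5]
opening: 0.0005
gripper_force: 0.0
```

Call:
carry_out(deltas=[[[0,0,0,-0.115,-1],[0,0,0,-0.115,-1],[0,0,0,-0.115,-1],[0,0,0,-0.115,-1],[0,0,0,-0.115,-1]]])

```text
clock: 9.8
tool_pos: [0.4832, -0.1, 0.2726]
orientation: [-180.0, -0.0, -8.4]
force: [0.2, -0.5, 0.2]
opening: 0.0005
gripper_force: 0.0
```

```bash
python3 - <<'E'
from h import *
o=ctrl.get_obs();print(o["tool_pos"],o["orientation"],o["opening"],o["force"])
s=ctrl.snapshot("wrist");t=ctrl.snapshot("scene")
A=cv2.resize(s["color"],(400,300));B=cv2.resize(t["color"][130:250,170:330],(400,300),interpolation=cv2.INTER_CUBIC)
cv2.imwrite("pics/p2.png",np.hstack([A,B])[...,::-1])
L=[ctrl.spot_point(x,"ledge") for x in(s,t)]
print([[ (round(d["p"],2),d["centre"]) for d in l[:2]] for l in L])
if L[0] and L[1]:
  Ps=[np.array(x["camera_matrix"])@np.c_[x["R"],x["t"]] for x in(s,t)]
  X=cv2.triangulatePoints(*Ps,*[np.array(l[0]["centre"],float).reshape(2,1) for l in L]);print((X[:3]/X[3]).ravel())
E
```

```text
[ 0.48317287 -0.10001475  0.27256166] [-1.79990308e+02 -3.20729268e-02 -8.42628610e+00] 0.00048570131615953107 [ 0.16585792 -0.51815829  0.17631711]
[[(0.45, [280.1, 166.1])], []]
```

View pics/p2.png

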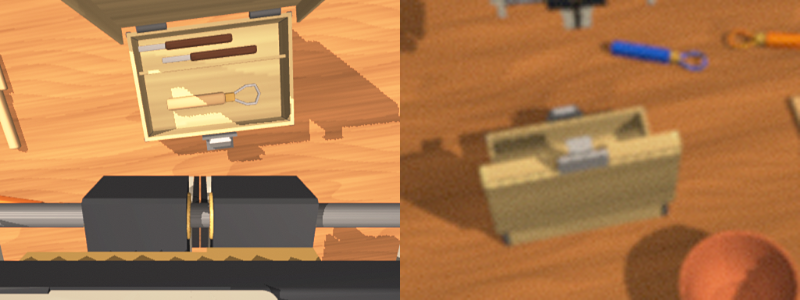

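The wrist view shows the trimmer lying wholly in the front lane (handle (195,102), loop (247,93)). The lid still leans back in the scene view. I go over and behind the lid with the fingers closed.

Call:
carry_out(deltas=[[[1,0,0,-0.019,-1],[1,0,0,-0.019,-1],[1,0,0,-0.019,-1],[1,0,0,-0.019,-1],[1,0,0,-0.019,-1]]])

```text
clock: 10.5
tool_pos: [0.685, -0.1312, 0.2665]
orientation: [179.9, 0.3, -2.2]
force: [-1.0, -0.2, -1.1]
opening: 0.0008
gripper_force: 0.0
```

Call:
carry_out(deltas=[[[0.06,0.01,0,0,-1],[0.06,0.01,0.15,0,-1],[0.06,0.01,0.3,0,-1]]])

```text
clock: 10.8
tool_pos: [0.6936, -0.1329, 0.2117]
orientation: [-180.0, -0.1, -2.1]
force: [-0.0, 0.5, -0.7]
opening: 0.0002
gripper_force: 0.0
```

Call:
carry_out(deltas=[[[-0.02,0,0,0,-1],[-0.04,0,0,0,-1],[-0.06,0,0,0,-1],[-0.08,0,0,0,-1],[-0.1,0,0,0,-1]]])

```text
clock: 11.3
tool_pos: [0.6731, -0.1321, 0.2134]
orientation: [-180.0, -0.1, -1.9]
force: [-0.2, -1.0, 0.2]
opening: 0.0003
gripper_force: 0.0
```

Call:
carry_out(deltas=[[[-0.036,0,0,0,-1],[-0.072,0,0,0,-1],[-0.108,0,0,0,-1],[-0.144,0,0,0,-1],[-0.18,0,0,0,-1]]])

```text
clock: 11.8
tool_pos: [0.6366, -0.1309, 0.212]
orientation: [180.0, -0.0, -1.9]
force: [1.1, 0.8, 0.4]
opening: 0.0007
gripper_force: 0.5
```

Call:
carry_out(deltas=[[[-0.045,0,0,0,-1],[-0.09,0,0,0,-1],[-0.13,0,0,0,-1],[-0.175,0,0,0,-1],[-0.215,0,0,0,-1]]])

```text
clock: 12.3
tool_pos: [0.5934, -0.1294, 0.2117]
orientation: [-180.0, 0.0, -1.9]
force: [1.8, 0.4, -1.2]
opening: 0.0003
gripper_force: 0.7
```

Call:
carry_out(deltas=[[[-0.045,0,0.007,0,-1],[-0.09,0,0.017,0,-1],[-0.13,0,0.029,0,-1],[-0.175,0,0.043,0,-1],[-0.214,0,0.056,0,-1]]])

```text
clock: 12.8
tool_pos: [0.5506, -0.128, 0.2003]
orientation: [-180.0, -0.0, -1.9]
force: [2.3, 0.1, 0.4]
opening: 0.0003
gripper_force: 0.8
```

Call:
carry_out(deltas=[[[-0.042,0,0.018,0,-1],[-0.083,0,0.039,0,-1],[-0.122,0,0.062,0,-1],[-0.16,0,0.087,0,-1],[-0.196,0,0.113,0,-1]]])

```text
clock: 13.3
tool_pos: [0.5117, -0.1267, 0.1776]
orientation: [180.0, -0.0, -1.9]
force: [1.7, -0.7, 0.6]
opening: 0.0004
gripper_force: 1.0
```

Call:
carry_out(deltas=[[[-0.036,0,0.028,0,-1],[-0.071,0,0.059,0,-1],[-0.104,0,0.092,0,-1],[-0.135,0,0.127,0,-1],[-0.165,0,0.164,0,-1]]])

```text
clock: 13.8
tool_pos: [0.4789, -0.1256, 0.1447]
orientation: [180.0, -0.0, -1.9]
force: [3.0, -0.4, 0.5]
opening: 0.0005
gripper_force: 1.2
```

```bash
python3 - <<'E'
from h import *
s=ctrl.snapshot("wrist");t=ctrl.snapshot("scene")
for _ in range(2):
  o=ctrl.get_obs();print(o["tool_pos"],o["force"],o["moment"])
A=cv2.resize(s["color"],(400,300));B=cv2.resize(t["color"][110:230,170:330],(400,300),interpolation=cv2.INTER_CUBIC)
cv2.imwrite("pics/p3.png",np.hstack([A,B])[...,::-1])
E
```

```text
[ 0.47754439 -0.12561314  0.1439916 ] [0.83282868 0.01307758 0.01508835] [ 0.05834475 -0.45266305 -0.03264794]
[ 0.47754439 -0.12561314  0.1439916 ] [0.83282868 0.01307758 0.01508835] [ 0.05834475 -0.45266305 -0.03264794]
```

View pics/p3.png

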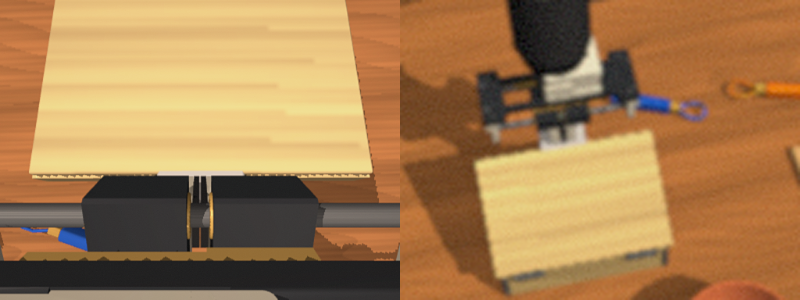

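The wrist view shows the closed fingers on the steel ledge at (200,175), in the middle of the lid's edge. I continue down.

Call:
carry_out(deltas=[[[-0.018,0,0.026,0,-1],[-0.036,0,0.052,0,-1],[-0.053,0,0.079,0,-1],[-0.07,0,0.106,0,-1],[-0.086,0,0.133,0,-1]]])

```text
clock: 14.4
tool_pos: [0.462, -0.125, 0.1182]
orientation: [-180.0, -0.0, -1.9]
force: [2.7, 0.0, 2.1]
opening: 0.0001
gripper_force: 1.3
```

Call:
carry_out(deltas=[[[-0.012,0,0.023,0,-1],[-0.023,0,0.045,0,-1],[-0.033,0,0.067,0,-1],[-0.042,0,0.09,0,-1],[-0.05,0,0.112,0,-1]]])

```text
clock: 14.9
tool_pos: [0.452, -0.1247, 0.0959]
orientation: [-180.0, -0.0, -1.9]
force: [2.2, 0.0, 2.8]
opening: 0.0006
gripper_force: 1.4
```

Call:
carry_out(deltas=[[[0,0,0,0,-1],[0,0,0,0,-1],[-0.004,0,0.01,0,-1],[-0.004,0,0.01,0,-1]]])

```text
clock: 15.3
tool_pos: [0.4509, -0.1247, 0.094]
orientation: [180.0, 0.0, -1.9]
force: [0.7, -0.3, 1.0]
opening: 0.0002
gripper_force: 1.0
```

Call:
carry_out(deltas=[[[-0.001,0,0.003,0,-1],[-0.001,0,0.007,0,-1],[-0.002,0,0.01,0,-1],[-0.002,0,0.01,0,-1]]])

```text
clock: 15.7
tool_pos: [0.4505, -0.1247, 0.092]
orientation: [180.0, 0.0, -1.9]
force: [0.5, 0.3, 2.2]
opening: 0.0004
gripper_force: 1.1
```

Call:
carry_out(deltas=[[[-0.001,0,0.003,0,-1],[-0.001,0,0.007,0,-1],[-0.002,0,0.01,0,-1],[-0.002,0,0.01,0,-1]]])

```text
clock: 16.1
tool_pos: [0.4503, -0.1247, 0.0902]
orientation: [180.0, 0.0, -1.9]
force: [-0.7, 0.9, 4.9]
opening: 0.0005
gripper_force: 2.5
```

Call:
carry_out(deltas=[[[-0.001,0,0.003,0,-1],[-0.001,0,0.007,0,-1],[-0.002,0,0.01,0,-1],[-0.002,0,0.01,0,-1]]])

```text
clock: 16.5
tool_pos: [0.4499, -0.1247, 0.0885]
orientation: [180.0, 0.0, -1.9]
force: [-1.9, 0.5, 7.5]
opening: 0.0007
gripper_force: 3.7
```

The push is rising, so the catch is near. I take smaller steps now.

Call:
carry_out(deltas=[[[0,0,0.003,0,-1],[0,0,0.006,0,-1],[-0.001,0,0.008,0,-1],[-0.001,0,0.008,0,-1]]])

```text
clock: 16.9
tool_pos: [0.4496, -0.1247, 0.087]
orientation: [180.0, 0.0, -1.9]
force: [-2.0, 0.9, 9.9]
opening: 0.0005
gripper_force: 4.4
```

Call:
carry_out(deltas=[[[0,0,0.003,0,-1],[0,0,0.006,0,-1],[-0.001,0,0.006,0,-1],[-0.001,0,0.006,0,-1]]])

```text
clock: 17.3
tool_pos: [0.4494, -0.1247, 0.0855]
orientation: [180.0, 0.0, -1.9]
force: [-1.7, 0.1, 2.7]
opening: 0.0005
gripper_force: 1.1
```

Call:
carry_out(deltas=[[[0,0,0.003,0,-1],[0,0,0.006,0,-1],[0,0,0.006,0,-1]]])

```text
clock: 17.6
tool_pos: [0.4492, -0.1246, 0.0837]
orientation: [-180.0, 0.0, -1.9]
force: [0.6, 0.1, 0.2]
opening: 0.0
gripper_force: 0.0
```

The force dropped from 9.9 N to about 0, which is the click. I let go slowly and check that the lid holds.

Call:
carry_out(deltas=[[[0,0,-0.01,0,-1],[0,0,-0.02,0,-1],[0,0,-0.04,0,-1],[0,0,-0.06,0,-1],[0,0,-0.08,0,-1]]])

```text
clock: 18.1
tool_pos: [0.4497, -0.1246, 0.1007]
orientation: [-180.0, -0.0, -1.9]
force: [0.0, -0.1, -0.2]
opening: 0.0006
gripper_force: 0.0
```

Call:
carry_out(deltas=[[[0,0,-0.1,0,-1],[0,0,-0.3,0,-1],[-0.1,0,-0.5,0,-1],[-0.2,0,-0.6,0,-1],[-0.2,0,-0.6,0,-1]]])

```text
clock: 18.6
tool_pos: [0.4096, -0.1233, 0.2237]
orientation: [-179.9, -0.4, -1.9]
force: [0.1, -0.2, 0.0]
opening: 0.0004
gripper_force: 0.0
```

```bash
python3 - <<'E'
from h import *
s=ctrl.snapshot("wrist");t=ctrl.snapshot("scene");u=ctrl.snapshot("top")
o=ctrl.get_obs();print(o["clock"],o["tool_pos"],o["force"])
A=cv2.resize(s["color"],(400,300));B=cv2.resize(t["color"][90:240,150:350],(400,300),interpolation=cv2.INTER_CUBIC)
C=cv2.resize(u["color"][80:290,90:370],(400,300));D=np.zeros_like(C)
cv2.imwrite("pics/p4.png",np.vstack([np.hstack([A,B]),np.hstack([C,D])])[...,::-1])
E
```

```text
18.75 [ 0.40957571 -0.12320178  0.21992416] [-0.62606685 -0.1916751  -1.02791192]
```

View pics/p4.png

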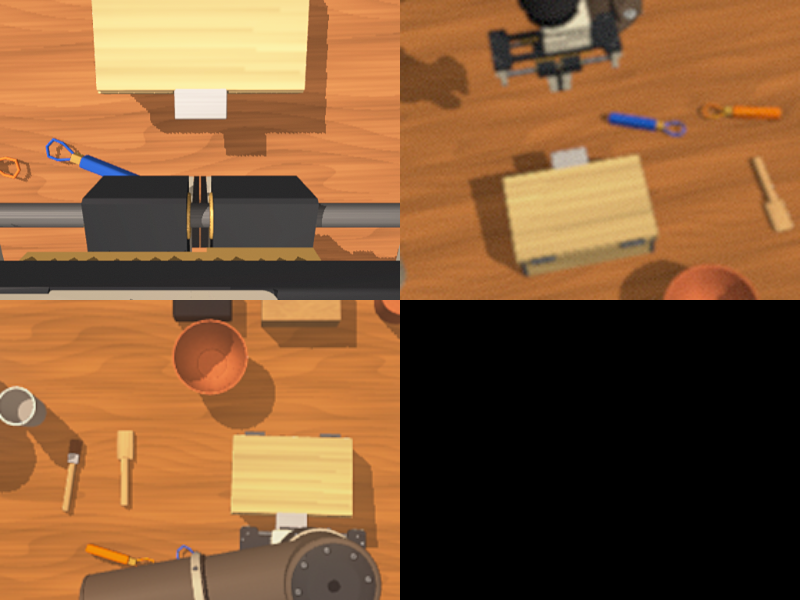

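The lid stays shut with its ledge at (200,104) in the wrist view, and the brush, paddle, look-alikes and bowl are where they were. The robot touches nothing, so I hand in.

```bash
python3 -c "
from plant import ctrl
print(ctrl.close_job())"
```

```text
the job is handed in; nothing more can be done
None
```

The trimming tool lies in the front lane; the lid clicked (highest push reading about 10 N) and stays shut by itself; the job was handed in at about 19 s, and in the last pictures nothing else looked moved.

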